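Seat the reservoir in the rocking cradle, tip it to the set angle and hold

TASK

Set the white reagent reservoir down in the corner nest of the rocking cradle on the drip tray and let go of it, leaving the blue reservoir and the other things on the bench where they are. Then take the cradle by its orange side bar and raise that side, rocking it on its runners without lifting it off the tray, until the swinging pointer of its angle gauge settles on the red index. Hold it still there: finish with the gripper still holding the cradle on the mark.

Things in the scene. Friction and masses are not known exactly. Their poses are not given: they have to be found in the camera images.
- white_res_mid (a point): White reagent reservoir: open trough 130 mm long (its x), 52 mm wide (its y), 40 mm high, about 0.12 kg, standing on the bench at the start. This point is its centre, 20 mm above its underside. Its outside walls are plain and vertical from 6 mm up; below is a smaller foot, 120 x 42 mm. Grip it across the 52 mm width, half-way along. Either way round fits the nest.
- blue_res_mid (a point): A blue reservoir of the same shape and size beside the white one, not wanted: leave it. This point is its centre, 20 mm above its underside.
- tray: The fixed white and grey drip tray, 250 x 300 mm (x, y), rim 26 mm high, origin under its centre. The floor is not level: 16 mm above the bench at the centre, and falling 0.03 rad towards the tray's own -y side.
- cradle: Loose rocking cradle on the tray, 0.75 kg. Origin: lowest point of its runners when level; x: the axis it rocks about (dial at the +x end, facing +x), y: towards the orange side bar. Two rod runners (x = -62, +62 mm), arcs of radius 100 mm, carry a deck 150 x 124 mm, top 38 mm above the origin. Raising the bar side by a rad rolls it 100 mm x a towards its -y; 1 to 3 N do it. Let go, it rocks back.
- nest (a point): Centre of the nest: the middle of the deck's top face, where the middle of the reservoir's underside belongs, the reservoir's length along the cradle's x. Four L-shaped grey corner posts 12 mm high leave 142 x 62 mm between them; the sides between the posts are open, so fingers pass down there.
- bar_mid (a point): Middle of the orange side bar: a round bar 8 mm thick and 90 mm long, lying along the cradle's x, 120 mm out on its +y side and 62 mm above its origin, on two arms at its ends. Free to be pinched from above across the bar, 50 mm clear of the deck; the bar can turn between the finger pads while a downward-pointing gripper raises it. Axes as the cradle's.
- rocker_axis (a point): Centre of the runners' arcs, 100 mm above the cradle's origin, on the x axis of rocking. It stays 116 mm (within 3 mm) above the bench for as long as the runners rest on the tray. Axes as the cradle's.
- pointer (a joint): Angle (rad) of the weighted black pointer with brass bob that hangs and swings freely on the dial. The dial is an upright disc 130 mm across, 80 to 86 mm along the cradle's x, its axis 88 mm and its top edge 153 mm above the cradle's origin. 0 with the cradle level; grows as the bar side is raised; it hangs plumb. It takes about 1 s to settle.
- index (a joint): Angle (rad) of the red index on the dial's lower rim, on the same scale as the pointer: set between 0.21 and 0.38 at the start, held by friction. Leave it as it is set.
- pointer_tip (a point): Tip of the pointer, 54 mm from the dial's axis, on the dial's front.
- index_tip (a point): The inner end of the red index, 54 mm from the dial's axis: the pointer is on the mark when its tip is here.
- foam_a: White foam block, 52 x 105 x 32 mm, with small capped vials standing in it to 56 mm; bystander. Origin under its centre.
- foam_b: A second such foam block with vials; bystander. Origin under its centre.
- well_rack: Blue 96-well rack, 86 x 128 x 22 mm; bystander. Origin under its centre.
- bottle: Amber bottle, 54 mm across, 115 mm high; bystander. Origin under its centre.
- tip_box: Box of pipette tips, 85 x 120 x 59 mm; bystander. Origin under its centre.
There are look-alikes about, which are no part of the job. What is shaped like the cradle but green or pink is not meant.

How it is judged (in metres and radians):
On the way, in this order (a step that is already met when the one before it is completed fails the run):
1. the white reservoir is seated flat in the nest and let go (x of white_res_mid in the frame of cradle between -0.009 and 0.009 m and y of white_res_mid in the frame of cradle between -0.009 and 0.009 m and z of white_res_mid in the frame of cradle between 0.055 and 0.061 m and angle between the x axis of white_res_mid and the x axis of cradle, either way round below 0.12 rad and contact force between the fingers and white_res below 0.05 N), for 0.3 s.
2. with the gripper on the cradle and the runners on the tray, the pointer has settled on the red index (distance between pointer_tip and index_tip below 0.0038 m and velocity of joint pointer between -0.15 and 0.15 rad/s and contact force between the fingers and cradle above 0.5 N and contact force between cradle and tray above 0.5 N and height (world z) of rocker_axis below 0.125 m and x of white_res_mid in the frame of cradle between -0.009 and 0.009 m and y of white_res_mid in the frame of cradle between -0.009 and 0.009 m and z of white_res_mid in the frame of cradle between 0.055 and 0.061 m and angle between the x axis of white_res_mid and the x axis of cradle, either way round below 0.12 rad), for 0.5 s.
At the end, for the whole second after the job is handed in: White reservoir flat between the corner posts (9 mm; 3 mm in height), not held; pointer tip at rest within 3.8 mm of the red index; fingers holding the cradle (over 0.5 N); runners resting on the tray (over 0.5 N, arc centre at most 9 mm high); bystanders within 30 mm of their places (all of step 2 and contact force between the fingers and white_res below 0.05 N and linear speed of cradle below 0.02 m/s and distance of each of blue_res_mid, foam_a, foam_b, well_rack, bottle, tip_box from where it was at the start of the episode below 0.03 m); the arm keeps its last pose, push and grip.
It fails at once if the cradle is lifted off the tray (height (world z) of rocker_axis above 0.13 m).
It fails at once if the red index is shifted (value of joint index below 0.19 rad or value of joint index above 0.4 rad).
It fails at once if a bystander is pushed away by more than 30 mm (distance of any of blue_res_mid, foam_a, foam_b, well_rack, bottle, tip_box from where it was at the start of the episode above 0.03 m).
It also fails if it takes over 54 s, if anything falls off the work surface, if the arm or the gripper's body presses on something with over 40 N, if the wrist force passes 120 N, or if a joint passes its speed limit or range.

ROBOT

A 7-joint arm with a two-finger parallel gripper is mounted at the origin on the work surface. World frame = base frame: x ahead of the robot, y to its left, z up, the work surface at z = 0. Lengths are in mm, angles in rad, forces in N, time in s.
With the tool pointing down it reaches from about 350 to 900 mm from the base axis. Payload 7.2 kg.
Tool frame: the origin (TCP) lies at the very end of the fingers, on their centre line; the grasp point (between the pads) lies 19 mm behind it; z points along the fingers, y is the line along which they close (so a half turn about z gives the same grasp; the last joint's range is limited). The gripper opens to 85 mm and grips with 20 to 120 N. Pads are 22 mm wide; open, the fingers measure 114 mm over their backs; the gripper's body (76 mm by 85 mm) begins 54 mm behind the grasp point. The pads swing forward as they close: fully open they stand 13 mm farther back than shut.
Start: joints at [1.217, 0.411, -0.013, 1.596, 0.006, 1.134, -0.082], TCP at [176.191, -599.654, 231.297] pointing down, gripper open.
Joint ranges: [-2.95, 2.95], [-0.29, 1.99], [-1.47, 1.44], [0.14, 2.54], [-1.03, 4.17], [0.13, 1.85], [-2.86, 2.86]. Speed limits (rad/s): [2.39, 2.39, 3.01, 3.01, 3.14, 3.14, 3.14].

INTERFACE

Orientations are given as a unit quaternion [x, y, z, w].
In Python, from bench import bot, jaws, planner, cams, job_done, monitor gives the robot as it stands. Calls block until the motion is done:
- bot.move_ptp(position, orientation): joint-space move of the TCP to a pose.
- bot.servo_line(position, ori=None, max_speed=150, f_stop=None): straight line of the TCP; ori=None keeps the orientation; max_speed is the mean speed in mm/s. With f_stop (N) it stops when the force on the tool has changed by that much, and returns True; else False.
- bot.set_joints(angles): joint-space move.
- jaws.gripper_to(opening, effort=None): opening from 0.0 (shut) to 1.0 (fully open); effort is the grip in N (None keeps the last); returns when the fingers have stopped.
- bot.hold(seconds).
- planner.inverse_kinematics(position, orientation): joint angles nearest the present ones, or None.
- cams.capture(name): name is "side" or "top" or "wrist"; returns a dict with "color" (384x512x3 uint8, red, green, blue), "fov_y" (degrees; the focal length in pixels is half the picture's height over the tangent of half this angle, whatever the lens; pixels are square), "cx", "cy" (the principal point, pixels), "extrinsics" (4x4, takes a point from camera to world coordinates). Camera axes: x right, y up, looking along -z (the intrinsics and any distortion apply to the point x, -y, -z); pixel columns grow to the right and rows downward; lengths in mm; the calibration is good to about 2 mm. A picture is of the moment at which its call begins. There is no depth.
A pose or a line that the arm cannot do raises bot.MotionError and nothing moves.
- job_done(): hands the job in; it is judged then, once.
Trained networks look in a picture, given as the dict that the camera call returned (one of the last four; its "shot" number tells which), for a name from the list of things; names that differ only in an ending like _2 or _b are one class to them, and where a whole thing is asked for, a point or a joint stands for the part that bears it (a point fixed in the world has none). Each returns a list of dicts, best first, with "confidence" (0 to 1); they miss things now and then, are a little off and sometimes report something else, mostly with a low value. They report only what shows in the picture. A call takes as long as a camera call. They do not tell look-alikes from the thing itself.
- cams.outline_of(picture, name): "pixels" (384x512 bool, what is visible of it) and "point" ([row, column] as shares, 0 to 1, of the picture: columns of its width, rows of its height, amid what is visible of it).
- cams.tip_of(picture, name): "point" ([row, column] as shares, 0 to 1, of the picture: columns of its width, rows of its height: a listed point, or the origin of a listed thing).
Readings, each from a call of its own:
- monitor.get_time(): time.
- monitor.get_qpos(): joint angles.
- monitor.get_qd(): joint speeds.
- monitor.get_effort(): joint torques, N m.
- monitor.get_tool_pos(): TCP position.
- monitor.get_orientation(): TCP orientation.
- monitor.get_ft_force(): force on the tool from outside, world axes, zero at the start.
- monitor.get_torque(): the same for the moment, N m.
- monitor.get_opening(): opening from 0.0 (shut) to 1.0 (fully open).
- monitor.get_grip_force(): force on a finger pad.
Only numpy, scipy, OpenCV 4.12 (cv2) and the standard library are available. Lean on these libraries where they do the work, as an engineer would, in place of code of your own. Each camera call takes 0.05 s, during which the arm holds its last target. There are 200 camera calls.

## Working session

There is one attempt and no reset: what is moved stays moved. The work goes in short steps, each a Python script; the robot and the scene stay as the last script left them, time stands still between calls to the robot, and variables do not carry over. Pictures are saved under pics/ and viewed, at most 10 in all, crops included, and the job is handed in when it is done.

```bash
ls; mkdir -p pics; python3 - <<'E'
from bench import bot,jaws,planner,cams,job_done,monitor
import cv2,numpy as np
print(monitor.get_time(),monitor.get_orientation(),monitor.get_opening())
ims=[]
for n in ["side","top"]:
    p=cams.capture(n); ims.append(p["color"]); print(n,p["fov_y"],p["cx"],p["cy"],np.round(p["extrinsics"],3).tolist(),[k for k in p])
    for k in ["white_res_mid","blue_res_mid","tray","nest","bar_mid","rocker_axis","cradle","index_tip","pointer_tip","bottle","tip_box","foam_a","well_rack"]:
        r=cams.tip_of(p,k); print(k,[(round(d["confidence"],2),round(d["point"][0]*384),round(d["point"][1]*512)) for d in r[:4]])
    cv2.imwrite(f"pics/{n}1.png",cv2.resize(p["color"][:,:,::-1],(768,576)))
E
```

```text
pics
0.0 [ 9.89806198e-01  1.42418348e-01 -1.88902505e-04 -8.17351428e-04] 0.9963585601450111
side 53.140124455565 263.74062192539157 190.02373648039753 [[-0.996, 0.049, -0.069, 417.387], [-0.084, -0.537, 0.839, 852.302], [0.004, 0.842, 0.539, 681.065], [0.0, 0.0, 0.0, 1.0]] ['color', 'fov_y', 'cx', 'cy', 'extrinsics', 'shot']
white_res_mid [(0.74, 274, 228)]
blue_res_mid [(0.76, 327, 252), (0.59, 196, 230)]
tray [(0.61, 208, 230)]
nest [(0.68, 274, 226), (0.67, 178, 336), (0.64, 317, 374), (0.6, 195, 229)]
bar_mid [(0.84, 193, 346), (0.78, 280, 394)]
rocker_axis [(0.95, 175, 227), (0.84, 165, 338), (0.4, 207, 231), (0.36, 230, 164)]
cradle [(0.85, 204, 229), (0.75, 333, 374), (0.29, 162, 221)]
index_tip []
pointer_tip []
bottle [(0.65, 162, 222)]
tip_box [(0.59, 155, 280)]
foam_a [(0.61, 323, 147), (0.57, 274, 153)]
well_rack [(0.82, 231, 167), (0.45, 194, 230)]
top 43.777443285769095 258.952831598965 201.70417063650515 [[-0.015, 0.986, -0.165, 244.027], [-1.0, -0.018, -0.016, -102.188], [-0.019, 0.165, 0.986, 1648.053], [0.0, 0.0, 0.0, 1.0]] ['color', 'fov_y', 'cx', 'cy', 'extrinsics', 'shot']
white_res_mid [(0.95, 193, 178), (0.67, 177, 265)]
blue_res_mid [(0.67, 215, 135)]
tray []
nest [(0.88, 290, 142), (0.83, 177, 262), (0.8, 277, 311)]
bar_mid [(0.94, 276, 275), (0.82, 182, 229), (0.74, 305, 173)]
rocker_axis [(0.88, 291, 135), (0.8, 173, 263), (0.72, 274, 311), (0.27, 179, 263)]
cradle [(0.96, 290, 144), (0.71, 275, 314), (0.61, 179, 262)]
index_tip []
pointer_tip [(0.28, 153, 138)]
bottle [(0.74, 192, 181), (0.69, 151, 141), (0.49, 156, 344)]
tip_box [(0.66, 215, 377)]
foam_a [(0.93, 143, 188), (0.82, 150, 141)]
well_rack [(0.79, 133, 231), (0.71, 192, 176)]
```

View pics/side1.png

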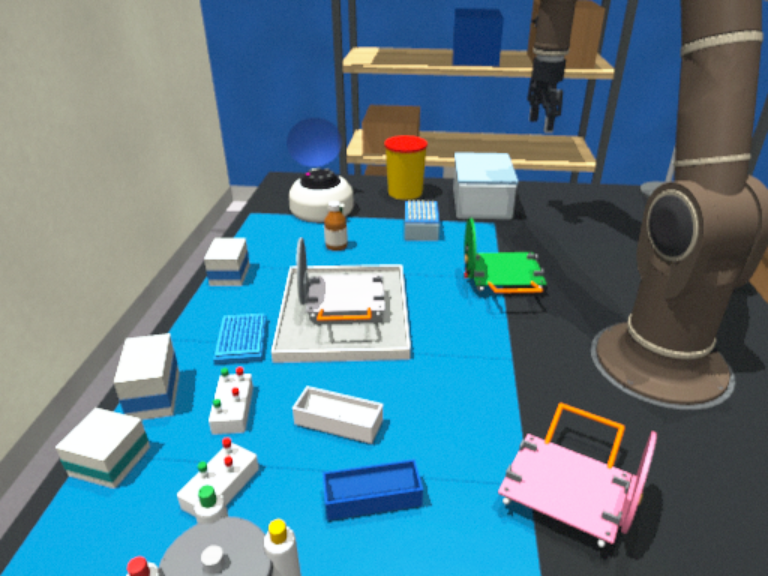

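View pics/top1.png

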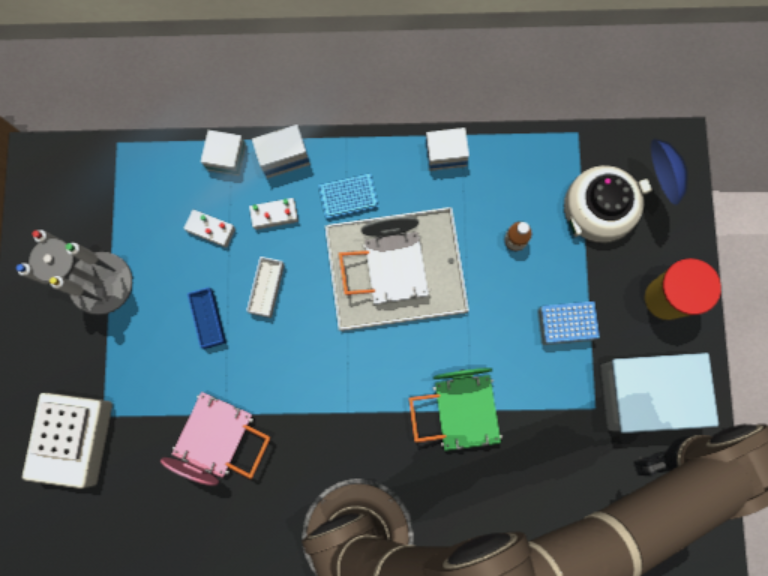

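Side view: the white cradle sits on the tray at about (345,300) with its orange bar towards the camera and the dial edge-on at (302,270). The white reservoir is at (338,413), the blue one at (372,490), and the green and pink cradles are decoys. Top view: tray at (397,268), cradle deck at (397,270), bar at (345,273), white reservoir at (265,288). The dial front faces away from the robot.

```bash
cat > h.py <<'E'
from bench import bot,jaws,planner,cams,job_done,monitor
import cv2,numpy as np
def proj(p,X):
    E=np.array(p["extrinsics"]); f=192/np.tan(np.radians(p["fov_y"]/2))
    c=(np.atleast_2d(X)-E[:3,3])@E[:3,:3]
    return np.c_[p["cx"]+f*c[:,0]/-c[:,2],p["cy"]-f*c[:,1]/-c[:,2]]
def ray(p,uv):
    E=np.array(p["extrinsics"]); f=192/np.tan(np.radians(p["fov_y"]/2))
    uv=np.atleast_2d(uv)
    d=np.c_[(uv[:,0]-p["cx"])/f,-(uv[:,1]-p["cy"])/f,-np.ones(len(uv))]@E[:3,:3].T
    return E[:3,3],d/np.linalg.norm(d,axis=1)[:,None]
def atz(p,uv,z):
    o,d=ray(p,uv); return o+d*((z-o[2])/d[:,2])[:,None]
def tri(rays):
    A=sum(np.eye(3)-np.outer(d,d) for o,d in rays); b=sum((np.eye(3)-np.outer(d,d))@o for o,d in rays)
    X=np.linalg.solve(A,b); return X,[np.linalg.norm(np.cross(X-o,d)) for o,d in rays]
def tips(p,n): return [(d["confidence"],d["point"][1]*512,d["point"][0]*384) for d in cams.tip_of(p,n)]
def q(t): return [np.cos(t/2),np.sin(t/2),0,0]
E
python3 - <<'E'
from h import *
np.set_printoptions(precision=1,suppress=True)
s=cams.capture("side");t=cams.capture("top")
for n,zs,bs,bt in [("white_res_mid",20,(228,274),(178,193)),("blue_res_mid",20,(252,327),(135,215)),("nest",54,(229,195),(262,177)),("bar_mid",78,(230,207),(229,182)),("rocker_axis",116,(227,175),(263,173)),("cradle",16,(229,204),(262,179)),("tray",0,(230,208),(264,179))]:
    out=[]
    for p,b in((s,bs),(t,bt)):
        c=[x for x in tips(p,n) if np.hypot(x[1]-b[0],x[2]-b[1])<15]
        if c: out.append((p,c[0][1:])); print(n,"side" if p is s else "top",np.array(c[0]),atz(p,[c[0][1:]],zs)[0])
    if len(out)==2: X,r=tri([(ray(p,u)[0],ray(p,u)[1][0]) for p,u in out]); print("   tri",X,np.array(r))
# outlines -> rectangles on plane
for n,z,b in [("white_res_mid",40,(178,193))]:
  for p,nm,b in((t,"top",(178,193)),(s,"side",(228,274))):
    for d in cams.outline_of(p,n):
        r,c=d["point"][0]*384,d["point"][1]*512
        if np.hypot(c-b[0],r-b[1])<15:
            k=cv2.findContours(d["pixels"].astype(np.uint8),0,1)[0]; k=max(k,key=len)[:,0,:]
            W=atz(p,k,z)[:,:2]; print(nm,cv2.minAreaRect(W.astype(np.float32)),d["pixels"].sum())
w=cams.capture("wrist"); E=np.array(w["extrinsics"]); print(w["fov_y"],w["cx"],w["cy"])
from scipy.spatial.transform import Rotation as R
T=R.from_quat(monitor.get_orientation()).as_matrix(); print(T.T@(E[:3,3]-monitor.get_tool_pos()),"\n",(T.T@E[:3,:3]).round(3))
# crops for orientation
for p,nm,(x,y,w_,h) in((t,"t",(150,120,170,110)),):
    cv2.imwrite("pics/topcrop.png",cv2.resize(p["color"][y:y+h,x:x+w_,::-1],None,fx=4.5,fy=4.5,interpolation=2))
E
```

```text
white_res_mid side [  0.9 226.2 275. ] [558.8 203.7  20. ]
white_res_mid top [  0.9 177.9 192. ] [555.8 205.3  20. ]
   tri [557.  205.2  21.3] [1.5 1.5]
blue_res_mid side [  0.7 247.  326.4] [492.2 343.9  20. ]
blue_res_mid top [  0.6 137.2 213.6] [482.4 345.5  20. ]
   tri [487.1 345.3  21. ] [4.9 4.9]
nest side [  0.6 227.1 197.1] [601.2 -75.6  54. ]
nest top [  0.8 262.7 177.1] [595.5 -90.6  54. ]
   tri [601.1 -90.4  43.4] [3.1 3.1]
bar_mid side [  1.  230.3 211.1] [574.6  26.   78. ]
bar_mid top [  0.6 231.3 183.3] [571.1  14.9  78. ]
   tri [574.7  15.6  70.1] [1.9 1.9]
rocker_axis side [  0.9 226.3 173.1] [ 606.2 -109.   116. ]
rocker_axis top [  0.8 262.6 178.5] [577.2 -90.6 116. ]
   tri [589.1 -89.8 124.9] [13.5 13.5]
cradle top [  0.8 264.  181.2] [589.2 -94.5  16. ]
tray side [  0.9 227.1 210.4] [605.1 -83.6   0. ]
top ((557.71923828125, 206.7211151123047), (60.49507141113281, 132.85980224609375), 76.43387603759766) 646
side ((557.6517944335938, 226.0312042236328), (79.62384033203125, 138.39639282226562), 76.70053100585938) 1445
71.84541878470202 255.26335345190574 195.8883627775937
[  80.7    0.8 -143.2] 
 [[-0.   0.9  0.3]
 [ 1.   0.  -0. ]
 [-0.   0.3 -0.9]]
```

View pics/topcrop.png

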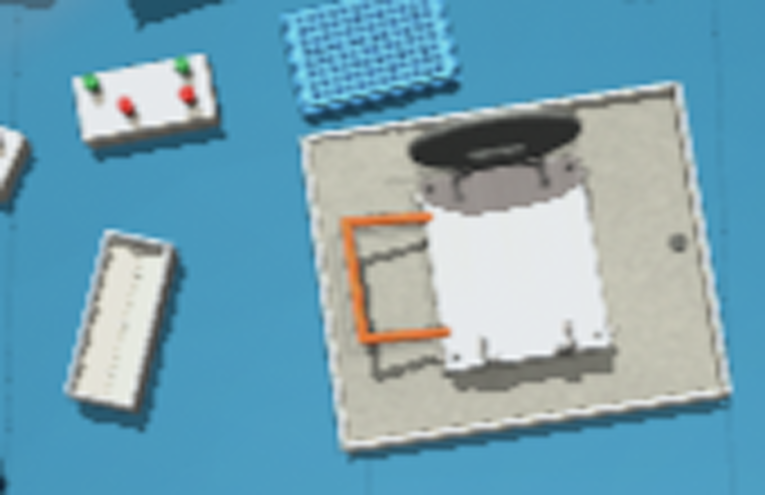

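The crop shows the cradle yawed about +0.14 rad, parallel to the tray, with the bar from (345,220) to (362,338). The reservoir is yawed about -0.24 rad. I'll search for a wrist-camera pose that looks at the dial's front face.

```bash
cat > search.py <<'E'
from h import *
from scipy.spatial.transform import Rotation as R
# camera in tool frame
w=cams.capture("wrist");E=np.array(w["extrinsics"]);T=R.from_quat(monitor.get_orientation()).as_matrix()
Rc=T.T@E[:3,:3]; pc=T.T@(E[:3,3]-np.array(monitor.get_tool_pos())); np.savez("wc.npz",Rc=Rc,pc=pc)
yaw=0.14; ex=np.array([np.cos(yaw),np.sin(yaw),0]); ey=np.array([-ex[1],ex[0],0])
D=np.array([598,-88,104])+86*ex; D[2]=104
res=[]
for el in range(15,75,6):
  for az in (-50,-25,0,25,50):
    for dist in (180,230,290):
      e,a=np.radians([el,az]); v=np.cos(e)*(np.cos(a)*ex+np.sin(a)*ey)+np.sin(e)*np.array([0,0,1])
      C=D+np.array([0,0,-25])+dist*v
      for roll in range(0,360,20):
        z=v; x0=np.cross([0,0,1],z); x0/=np.linalg.norm(x0); x=R.from_rotvec(np.radians(roll)*z).apply(x0); y=np.cross(z,x)
        Rw=np.c_[x,y,z]@R.from_euler('x',-8,degrees=True).as_matrix()   # aim a bit so that the dial is above the fingers
        Tw=Rw@Rc.T; P=C-Tw@pc
        if P[2]<120 : continue
        pts=P-Tw[:,2]*np.array([[0],[73],[150]])
        if any((p-D)@ex<60 and p[2]<260 for p in pts): continue
        Q=R.from_matrix(Tw).as_quat()
        try: j=planner.inverse_kinematics(P,Q)
        except Exception as x_: continue
        if j is None: continue
        res.append((v@ex,el,az,dist,roll,P.round(0).tolist(),Q.round(4).tolist(),np.round(j,2).tolist()))
res.sort(key=lambda r:-r[0])
print(len(res)); 
for r in res[:12]: print(r)
E
python3 search.py
```

```text
38
(np.float64(0.49953979494247375), 39, 50, 290, 200, [737.0, -24.0, 203.0], [0.7353, 0.5783, -0.3423, 0.0878], [-0.38, 1.03, 0.4, 0.82, 0.18, 1.84, -0.31])
(np.float64(0.4114551251546114), 63, 25, 230, 20, [740.0, -18.0, 123.0], [-0.4301, 0.8456, -0.0661, -0.3094], [-0.25, 1.1, 0.19, 0.77, 0.16, 1.83, 2.4])
(np.float64(0.4045193498899233), 51, 50, 230, 260, [749.0, -71.0, 143.0], [0.3658, 0.8706, -0.2964, -0.1432], [-0.26, 1.12, 0.4, 0.74, 0.08, 1.84, 0.79])
(np.float64(0.4045193498899233), 51, 50, 290, 20, [734.0, 39.0, 152.0], [-0.5813, 0.7008, -0.1624, -0.3802], [-0.44, 1.08, 0.19, 0.85, 0.42, 1.83, 2.65])
(np.float64(0.3583679495453003), 69, 0, 230, 40, [743.0, -33.0, 134.0], [-0.4032, 0.8787, 0.0133, -0.2554], [-0.01, 1.06, -0.22, 0.75, 0.31, 1.85, 2.27])
(np.float64(0.3583679495453003), 69, 0, 290, 60, [750.0, -20.0, 195.0], [-0.5551, 0.7969, 0.0293, -0.2365], [-0.25, 1.01, 0.4, 0.75, -0.11, 1.84, 2.83])
(np.float64(0.35008722345929266), 57, 50, 230, 260, [745.0, -77.0, 147.0], [0.3671, 0.8865, -0.2472, -0.1351], [-0.02, 1.03, -0.22, 0.8, 0.46, 1.83, 0.6])
(np.float64(0.35008722345929266), 57, 50, 230, 280, [753.0, -64.0, 137.0], [0.2059, 0.928, -0.2481, -0.1865], [-0.2, 1.09, 0.19, 0.74, 0.2, 1.83, 1.08])
(np.float64(0.35008722345929266), 57, 50, 230, 300, [756.0, -48.0, 127.0], [0.0383, 0.9414, -0.2416, -0.2323], [-0.29, 1.15, 0.4, 0.72, 0.08, 1.84, 1.47])
(np.float64(0.35008722345929266), 57, 50, 290, 0, [747.0, 24.0, 163.0], [-0.4509, 0.8125, -0.1797, -0.3229], [-0.38, 1.07, 0.19, 0.8, 0.35, 1.84, 2.35])
(np.float64(0.35008722345929266), 57, 50, 290, 20, [730.0, 32.0, 164.0], [-0.5929, 0.7176, -0.1471, -0.3344], [-0.25, 1.0, -0.22, 0.92, 0.65, 1.84, 2.5])
(np.float64(0.35008722345929266), 57, 50, 290, 240, [749.0, -58.0, 207.0], [0.5173, 0.818, -0.2387, -0.0795], [-0.11, 0.95, -0.01, 0.79, 0.29, 1.82, 0.34])
```

```bash
cat > search2.py <<'E'
from h import *
from scipy.spatial.transform import Rotation as R
f=np.load("wc.npz");Rc,pc=f["Rc"],f["pc"]; fo=192/np.tan(np.radians(71.845/2))
yaw=0.14; ex=np.array([np.cos(yaw),np.sin(yaw),0]); ey=np.array([-ex[1],ex[0],0]); ez=np.array([0,0,1.])
D=np.array([598,-88,104.])+86*ex; D[2]=104
th=np.linspace(-1,1,9); pts=np.r_[[D+62*(np.sin(t)*ey-np.cos(t)*ez) for t in th],[D]]
rng=np.random.default_rng(0); res=[]
for i in range(60000):
    P=np.array([rng.uniform(640,860),rng.uniform(-330,160),rng.uniform(110,300)])
    t=rng.uniform(-np.pi,np.pi); tilt=rng.uniform(0,0.7); ta=rng.uniform(0,6.28)
    Tw=(R.from_rotvec(tilt*np.array([np.cos(ta),np.sin(ta),0]))*R.from_quat(q(t))).as_matrix()
    C=P+Tw@pc; Rw=Tw@Rc
    c=(pts-C)@Rw
    if (c[:,2]>-80).any(): continue
    u=255+fo*c[:,0]/-c[:,2]; v=196-fo*c[:,1]/-c[:,2]
    if u.min()<12 or u.max()>500 or v.min()<12 or v.max()>372: continue
    d=(C-D)/np.linalg.norm(C-D); s=d@ex; dist=np.linalg.norm(C-D)
    if s<0.45 or dist>400: continue
    # occlusion
    a=((C-P)@Tw); B=(pts-P)@Tw; S=a+(B-a)[:,None,:]*np.linspace(0,1,60)[None,:,None]
    occ=((abs(S[...,0])<48)&(abs(S[...,1])<52)&(S[...,2]<-60))|((abs(S[...,0])<20)&(abs(S[...,1])<64)&(S[...,2]<8)&(S[...,2]>-80))
    if occ.any(): continue
    g=np.array([[x,y,z] for x in(-42,42,80) for y in(-57,57) for z in(-73,-190)]+[[0,60,0],[0,-60,0]])@Tw.T+P
    if any((p-D)@ex<40 and p[2]<200 for p in g) or g[:,2].min()<90: continue
    res.append((s/dist,s,dist,P,Tw))
res.sort(key=lambda r:-r[0]); n=0; print(len(res))
for r in res:
    Q=R.from_matrix(r[4]).as_quat()
    try: j=planner.inverse_kinematics(r[3],Q)
    except Exception: j=None
    if j is None: continue
    print(round(r[1],2),round(r[2]),r[3].round().tolist(),Q.round(4).tolist(),np.round(j,2).tolist()); n+=1
    if n>7: break
E
python3 search2.py
```

```text
2178
0.9 218 [792.0, -143.0, 118.0] [0.8257, 0.4898, -0.2652, 0.0895] [0.06, 1.12, -0.34, 0.71, 0.67, 1.79, -0.67]
0.79 219 [820.0, -134.0, 128.0] [0.6955, 0.6899, -0.1959, 0.0434] [0.11, 1.05, -0.41, 0.78, 0.65, 1.64, -0.21]
0.79 222 [788.0, -158.0, 146.0] [0.8015, 0.552, -0.2236, 0.0534] [0.11, 1.03, -0.34, 0.78, 0.6, 1.72, -0.5]
0.74 211 [794.0, -120.0, 123.0] [0.7054, 0.6873, -0.1734, -0.0061] [0.14, 1.02, -0.41, 0.83, 0.54, 1.64, -0.21]
0.83 247 [763.0, 73.0, 110.0] [0.9225, -0.3288, -0.1829, 0.0868] [-0.09, 1.07, -0.18, 0.75, 0.12, 1.74, -2.47]
0.71 212 [775.0, 52.0, 120.0] [0.8425, -0.5333, -0.0758, 0.0109] [-0.05, 0.86, -0.09, 1.09, -0.01, 1.33, -2.81]
0.63 190 [800.0, 7.0, 110.0] [0.7382, -0.6743, -0.0046, -0.0202] [-0.53, 1.02, 1.03, 1.26, -0.9, 1.31, -2.57]
0.75 228 [791.0, -139.0, 136.0] [0.7546, 0.6302, -0.1737, -0.0572] [0.15, 1.08, -0.33, 0.67, 0.41, 1.77, -0.23]
```

```bash
python3 - <<'E'
from h import *
import pickle
P=[788,-158,146];Q=[0.8015,0.552,-0.2236,0.0534]; Q=(np.array(Q)/np.linalg.norm(Q)).tolist()
bot.move_ptp([640,-110,330],q(0.14)); bot.hold(0.3)
print(monitor.get_time(),monitor.get_tool_pos())
a=cams.capture("wrist"); A={n:tips(a,n) for n in["nest","bar_mid","cradle","rocker_axis","tray"]}
bot.move_ptp(P,Q); bot.hold(0.3)
b=cams.capture("wrist"); B={n:tips(b,n) for n in["pointer_tip","index_tip","rocker_axis"]}
O={n:[(d["confidence"],d["pixels"]) for d in cams.outline_of(b,n)] for n in["pointer","index"]}
print(monitor.get_time())
pickle.dump((a,A,b,B,O),open("v.pkl","wb"))
for k,v in {**A,**B}.items(): print(k,np.round(v[:3],2).tolist())
for n,z in[("nest",54),("bar_mid",75),("cradle",16),("rocker_axis",116)]:
    for c in A[n][:1]: print(n,atz(a,[c[1:]],z).round(1))
for n in O:
    for c,m in O[n]: r,k=np.nonzero(m); print(n,c,m.sum(),r.mean(),k.mean())
cv2.imwrite("pics/a.png",cv2.resize(a["color"][:,:,::-1],(768,576),interpolation=2))
cv2.imwrite("pics/b.png",cv2.resize(b["color"][:,:,::-1],(768,576),interpolation=2))
E
```

```text
5.125 [ 639.92106853 -110.43517191  329.95649551]
6.9917
nest [[0.83, 19.71, 325.02], [0.71, 242.79, 185.4]]
bar_mid [[0.68, 165.32, 191.62]]
cradle [[0.88, 242.02, 178.6], [0.83, 292.1, 327.09], [0.75, 33.18, 314.8]]
rocker_axis []
tray []
pointer_tip [[0.72, 127.9, 113.2], [0.71, 52.68, 248.49]]
index_tip [[0.56, 140.6, 136.09], [0.45, 54.12, 253.4]]
nest [[250.3 305.6  54. ]]
bar_mid [[576.7  22.3  75. ]]
cradle [[598.7 -93.8  16. ]]
rocker_axis [[593.6 -94.1 116. ]]
pointer 0.84 924 137.12445887445887 100.34199134199135
pointer 0.55 266 266.1616541353383 35.733082706766915
index 0.61 215 132.646511627907 148.16744186046512
index 0.42 63 243.63492063492063 57.301587301587304
```

View pics/a.png

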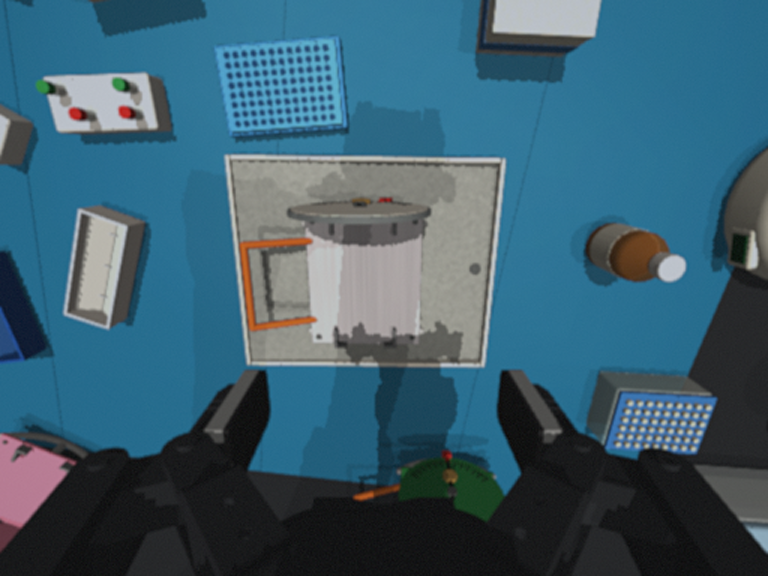

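View pics/b.png

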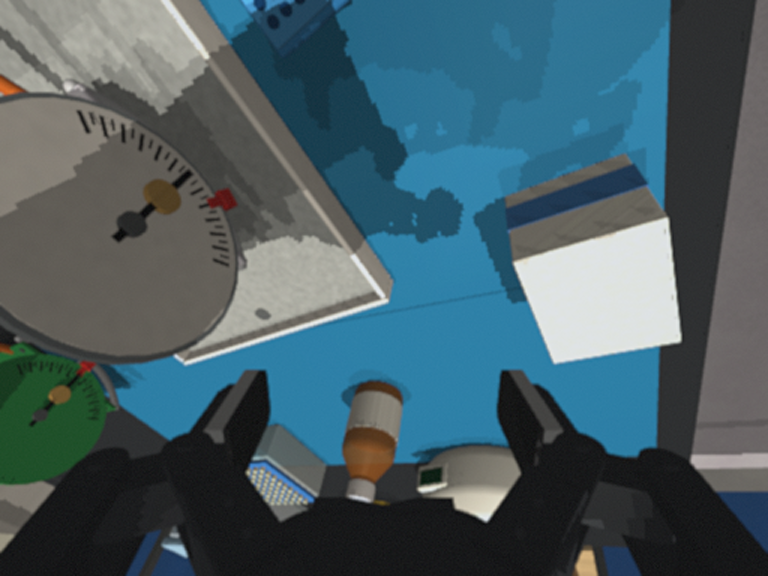

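Picture a, from above: bar corners at (243,244) and (254,328), deck's near edge corners at (314,342) and (418,342), dial on top at (360,210). Picture b shows the dial front: hub (132,224), pointer tip about (188,172), red index about (218,200) with its inner end near (207,205). I'll zoom in on the dial to get the pixels accurately.

```bash
python3 - <<'E'
from h import *
import pickle
a,A,b,B,O=pickle.load(open("v.pkl","rb"))
c=b["color"][50:250,0:180,::-1]
cv2.imwrite("pics/bcrop.png",cv2.resize(b["color"][65:185,40:180,::-1],(700,600),interpolation=cv2.INTER_CUBIC))
E
```

```text
(no output)
```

View pics/bcrop.png

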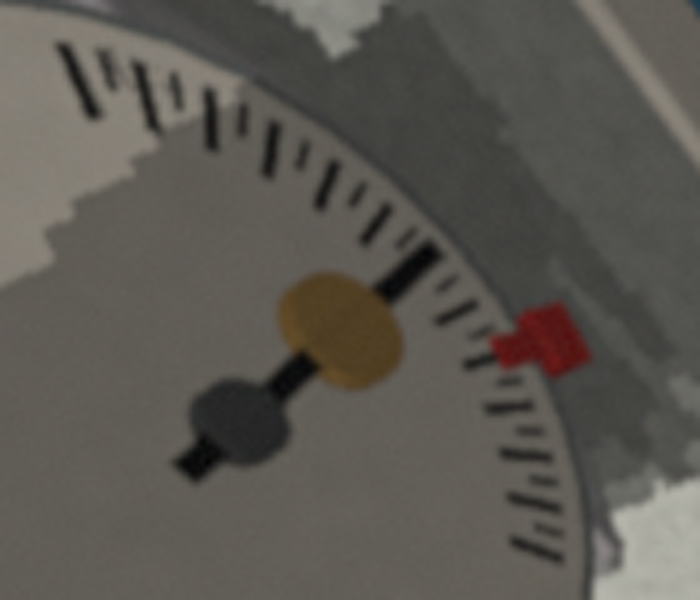

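The zoom shows the pointer tip at (432,248), which is the scale's middle tick (6 long ticks either side). The index's inner end is at about (495,350) and the hub at (240,422), so the cradle currently sits near level. Next I fit a model through all the views.

```bash
cat > fit.py <<'E'
from h import *
import pickle
from scipy.spatial.transform import Rotation as R
from scipy.optimize import least_squares
a,A,b,B,O=pickle.load(open("v.pkl","rb")); s=cams.capture("side"); t=cams.capture("top")
h=lambda x,y:np.array([x,y])/1.5-.2
k=lambda x,y:np.array([x,y])/4.5+[150,120]-.4
bb=lambda x,y:np.array([x,y])/5+[40,65]-.4
obs=[(a,(45,120,62),h(243,244)),(a,(-45,120,62),h(254,328)),(a,(-75,62,38),h(314,342)),(a,(-75,-62,38),h(418,342)),
(t,(45,120,62),k(347,220)),(t,(-45,120,62),k(363,338)),(t,(-75,62,38),k(447,370)),(t,(-75,-62,38),k(612,348)),
(s,(45,120,62),h(319,317)),(s,(-45,120,62),h(371,316)),(b,(90,0,88),bb(240,422))]
def W(p,X): return R.from_euler('ZX',[p[2],p[3]]).apply(np.atleast_2d(X)-[0,0,100])+[p[0],p[1],116]
def res(p): return np.concatenate([proj(c,W(p,X))[0]-o for c,X,o in obs])
r=least_squares(res,[598,-88,.14,0],loss="soft_l1"); p=r.x
print("x,y,yaw,a",p.round(3)); print(res(p).reshape(-1,2).round(1).tolist())
print("nest",W(p,[0,0,38]),"bar",W(p,[0,120,62]))
# dial plane angles
def plane(uv,x):
    o,d=ray(b,uv); Rm=R.from_euler('ZX',p[2:4]); o2=Rm.inv().apply(o-[p[0],p[1],116])+[0,0,100]; d2=Rm.inv().apply(d)
    return (o2+d2*((x-o2[0])/d2[:,0])[:,None])[:,1:]
hub=plane([bb(240,422)],90)[0]
for n,uv,x in[("ptr",(432,248),90),("bob",(342,330),90),("tail",(195,462),90),("idx",(495,350),88),("idx_out",(560,335),88)]+[(f"tick{i}",c,86) for i,c in enumerate([(80,80),(147,95),(210,120),(268,150),(327,185),(375,225),(450,312),(480,360),(508,408),(525,455),(530,505),(535,550)])]:
    y,z=plane([bb(*uv)],x)[0]-plane([bb(240,422)],90)[0]; print(n,round(y,1),round(z,1),"ang",round(np.arctan2(-y,-z),3),"r",round(np.hypot(y,z),1))
np.save("p.npy",p)
E
python3 fit.py
```

```text
x,y,yaw,a [ 5.93643e+02 -9.56090e+01  1.40000e-01 -1.80000e-02]
[[0.0, 0.8], [-1.1, -0.5], [-1.7, 0.9], [0.3, 1.4], [0.5, 0.4], [0.8, 0.0], [1.0, 0.0], [0.5, -0.9], [0.4, 0.3], [-0.7, -0.0], [0.8, -0.7]]
nest [[593.80224914 -96.74098547  54.01054634]] bar [[577.01277878  22.50510296  75.79320181]]
ptr 1.1 -53.6 ang -0.021 r 53.6
bob 0.5 -25.9 ang -0.019 r 25.9
tail -0.1 9.9 ang 3.128 r 9.9
idx -17.4 -50.4 ang 0.333 r 53.3
idx_out -23.6 -66.1 ang 0.343 r 70.1
tick0 44.6 -27.0 ang -1.026 r 52.1
tick1 39.4 -34.2 ang -0.856 r 52.2
tick2 33.0 -40.0 ang -0.689 r 51.9
tick3 25.8 -44.8 ang -0.522 r 51.7
tick4 17.4 -49.2 ang -0.34 r 52.2
tick5 8.8 -51.3 ang -0.17 r 52.0
tick6 -8.4 -50.5 ang 0.165 r 51.2
tick7 -17.2 -48.0 ang 0.343 r 51.0
tick8 -25.9 -45.0 ang 0.521 r 51.9
tick9 -33.2 -40.2 ang 0.691 r 52.1
tick10 -39.3 -32.7 ang 0.876 r 51.1
tick11 -44.7 -26.3 ang 1.04 r 51.8
```

The fit is consistent: index about 0.335 rad, cradle tilt -0.02 rad (pointer reading agrees), nest at (593.8, -96.7, 54), yaw 0.14. Picking up the reservoir now.

```bash
python3 - <<'E'
from h import *
p=np.load("p.npy"); t=cams.capture("top"); s=cams.capture("side")
tt=np.pi-0.237
for P,yw in(([557,205,6],tt),([594,-97,60],np.pi+.14),([577,22,60],.14),([577,22,60],np.pi+.14)):
    try: print(P,np.round(planner.inverse_kinematics(P,q(yw)),2))
    except Exception as e: print(P,e)
bot.move_ptp([680,-60,330],q(0.14))
bot.move_ptp([557,205,200],q(tt)); bot.hold(.2)
w=cams.capture("wrist"); print(monitor.get_time())
rays=[]
for c,nm,b in((t,"top",(178,193)),(s,"side",(228,274)),(w,"wrist",proj(w,[557,205,20])[0])):
    g=[x for x in tips(c,"white_res_mid") if np.hypot(x[1]-b[0],x[2]-b[1])<40]
    print(nm,np.round(b),np.round(g,2).tolist(),atz(c,[g[0][1:]],20) if g else "")
m=max(cams.outline_of(w,"white_res_mid"),key=lambda d:d["confidence"])
k=max(cv2.findContours(m["pixels"].astype(np.uint8),0,1)[0],key=len)[:,0,:]
print(cv2.minAreaRect(atz(w,k,40)[:,:2].astype(np.float32)),m["confidence"])
cv2.imwrite("pics/w.png",cv2.resize(w["color"][:,:,::-1],(768,576)))
E
```

```text
[557, 205, 6] [ 0.19  0.84 -0.92  1.81  0.83  0.93  0.23]
[594, -97, 60] [ 0.74  0.79 -0.97  1.76  0.76  1.02  1.18]
[577, 22, 60] [ 0.26  0.59 -0.52  1.84  0.39  0.81 -1.89]
[577, 22, 60] [ 0.57  0.77 -1.    1.82  0.77  1.    0.95]
10.175
top [178 193] [[0.63, 175.72, 191.88]] [[556.31926798 213.02341512  20.        ]]
side [228 274] [[0.64, 223.08, 274.29]] [[566.5596804  202.08684533  20.        ]]
wrist [256. 175.] [[0.84, 253.7, 179.4]] [[561.13508247 200.46463673  20.        ]]
((558.6576538085938, 206.5846405029297), (54.091278076171875, 131.4378662109375), 76.31025695800781) 0.65
```

View pics/w.png

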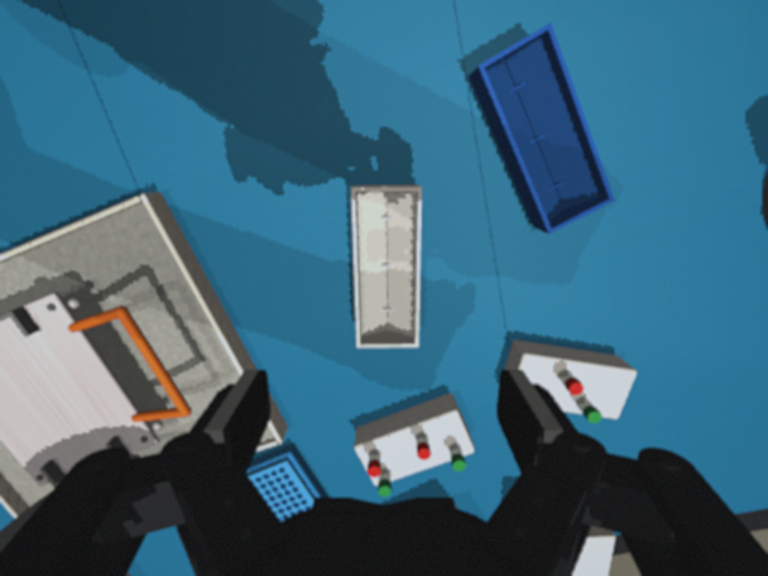

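The wrist view shows the white reservoir at (387,265), aligned with the tool. Outline fit: (558.7, 206.6), yaw -0.239. Next: pick and place.

```bash
python3 - <<'E'
from h import *
x,y=558.5,206.5; tt=np.pi-0.239; tp=np.pi+0.14
bot.servo_line([x,y,200],ori=q(tt)); 
print(bot.servo_line([x,y,7],max_speed=130,f_stop=15))
jaws.gripper_to(0.0,30); print(monitor.get_opening(),monitor.get_grip_force(),monitor.get_tool_pos())
bot.servo_line([x,y,150]); print(monitor.get_opening(),monitor.get_grip_force(),monitor.get_time())
bot.servo_line([575,90,150],ori=q(tp),max_speed=200)
bot.servo_line([593.8,-96.7,150],max_speed=200); bot.hold(.3)
print(monitor.get_time(),monitor.get_tool_pos(),monitor.get_ft_force())
w=cams.capture("wrist"); s=cams.capture("side"); print([np.round(tips(c,n)[:2],2).tolist() for c in(w,s) for n in("white_res_mid","nest")])
im=np.hstack([w["color"],s["color"][60:320,120:347].repeat(2,0).repeat(2,1)[:384]]) if 0 else w["color"]
cv2.imwrite("pics/c.png",np.vstack([cv2.resize(s["color"][100:240,150:310,::-1],(640,560),interpolation=2)]))
E
```

```text
False
0.6050970149506578 32.15455234050751 [558.83027717 206.59122196   7.5634159 ]
0.6058855195742351 31.511544585227966 13.7667
15.9 [593.83251416 -95.87110412 150.09928566] [-2.20926763e-04 -1.44652123e-01 -9.13122741e-01]
[[[0.56, 254.82, 262.2]], [], [[0.71, 231.99, 160.28]], [[0.85, 337.92, 177.98], [0.66, 375.91, 320.91]]]
```

View pics/c.png

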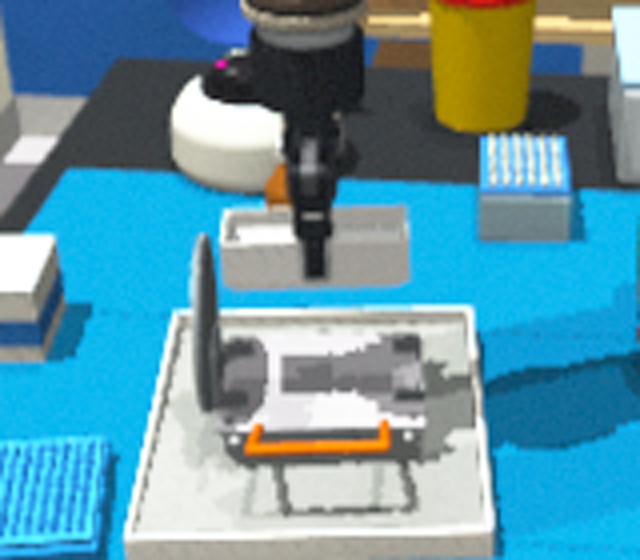

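The reservoir hangs level and centred over the nest. Lowering and releasing.

```bash
python3 - <<'E'
from h import *
bot.servo_line([593.8,-96.7,75],max_speed=120); bot.hold(.2)
print(bot.servo_line([593.8,-96.7,58],max_speed=20,f_stop=2), monitor.get_tool_pos(),monitor.get_ft_force())
jaws.gripper_to(0.85,30); bot.hold(.2)
P=monitor.get_tool_pos(); bot.servo_line([593.8,-96.7,200],max_speed=150)
bot.servo_line([530,-80,300],max_speed=250); bot.hold(.6)
print(monitor.get_time())
w=cams.capture("wrist"); s=cams.capture("side"); t=cams.capture("top")
import pickle; pickle.dump((w,s,t),open("v2.pkl","wb"))
for c,n in((s,"side"),(t,"top"),(w,"wrist")):
  for k in("white_res_mid","bar_mid"): print(n,k,np.round(tips(c,k)[:3],2).tolist())
c1=cv2.resize(s["color"][120:240,170:310,::-1],(400,343),interpolation=2); c2=cv2.resize(t["color"][130:230,215:315,::-1],(343,343),interpolation=2)
print(w["color"].shape)
im=np.hstack([c1,c2]); cv2.imwrite("pics/d.png",np.vstack([im,cv2.resize(w["color"][20:150,100:400,::-1],(743,250),interpolation=2)]))
E
```

```text
True [593.707124   -97.29606242  61.32030056] [ 2.56098461 -1.21716536  2.18382274]
20.6667
side white_res_mid [[0.86, 229.79, 185.89]]
side bar_mid [[0.88, 345.6, 191.39], [0.88, 392.7, 277.21], [0.87, 227.38, 208.4]]
top white_res_mid []
top bar_mid [[0.74, 276.02, 277.29], [0.61, 229.02, 181.79]]
wrist white_res_mid [[0.82, 237.52, 209.32]]
wrist bar_mid [[0.58, 318.62, 209.51]]
(384, 512, 3)
```

View pics/d.png

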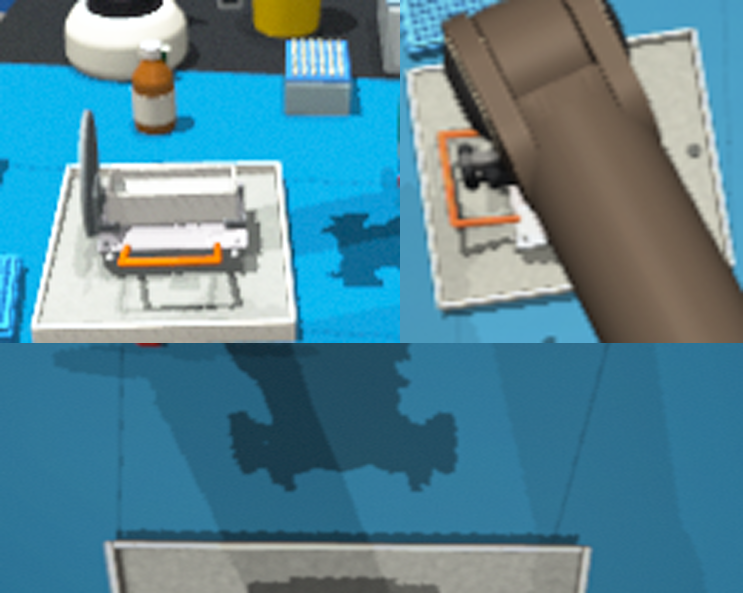

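The reservoir is seated between the posts: the side view shows it level on the deck, and the tool stopped at 61.3 against the 61.6 expected. I'll check its pose numerically, then grasp the bar and raise it along the rolling arc.

```bash
python3 - <<'E'
from h import *
import pickle
p=np.load("p.npy"); w,s,t=pickle.load(open("v2.pkl","rb"))
print("res wrist",atz(w,[[237.52,209.32]],74),"side",atz(s,[[229.79,185.89]],74)," want",p[:2]); print("bar",tri([(ray(c,u)[0],ray(c,u)[1][0]) for c,u in((w,(318.62,209.51)),(s,(227.38,208.4)),(t,(229.02,181.79)))]))
c=cams.capture("wrist")
for d in cams.outline_of(c,"white_res_mid")[:2]:
    k=max(cv2.findContours(d["pixels"].astype(np.uint8),0,1)[0],key=len)[:,0,:]; print("rim",d["confidence"],cv2.minAreaRect(atz(c,k,94)[:,:2].astype(np.float32)))
# orange bar: fit y,a given yaw, with mask centroid of the bar strip
hsv=cv2.cvtColor(c["color"],cv2.COLOR_RGB2HSV); m=cv2.inRange(hsv,(5,140,100),(20,255,255))
r,k=np.nonzero(m); ok=np.hypot(k-318,r-209)<70; X=atz(c,np.c_[k,r][ok],76)[:,:2]
ex=np.array([np.cos(.14),np.sin(.14)]);ey=np.array([-ex[1],ex[0]]); U=(X-p[:2])@np.c_[ex,ey]; print("orange ext",U.min(0),U.max(0),np.percentile(U,[1,99],axis=0),ok.sum())
b=U[:,1]>U[:,1].max()-7; print("bar strip x mid",(U[b,0].min()+U[b,0].max())/2, "y outer",U[:,1].max())
jaws.gripper_to(0.5,30); print(monitor.get_time())
E
```

```text
res wrist [[595.10945327 -98.67472787  74.        ]] side [[ 597.31884564 -106.325388     74.        ]]  want [593.64281784 -95.60863536]
bar (array([578.51738884,  20.78840005,  80.86579726]), [np.float64(2.7271234409284086), np.float64(4.964995863287088), np.float64(3.1936100786266564)])
rim 0.88 ((589.9131469726562, -98.82490539550781), (134.50709533691406, 50.77421569824219), 7.991928577423096)
orange ext [-51.97013453  52.59925225] [ 49.16178584 122.21457925] [[-51.96932667  54.64342153]
 [ 47.45285669 121.96919128]] 605
bar strip x mid 0.7890140752764196 y outer 122.21457925392943
21.6167
```

```bash
cat > up.py <<'E'
from h import *
p=np.load("p.npy"); ey=np.array([-np.sin(.14),np.cos(.14)]); tp=np.pi+.14
B=p[:2]+118.8*ey; print(B)
bot.servo_line([B[0],B[1],170],ori=q(tp),max_speed=200)
print(bot.servo_line([B[0],B[1],57],max_speed=100,f_stop=8))
f0=np.array(monitor.get_ft_force())
jaws.gripper_to(0.0,30); bot.hold(.2)
T0=np.array(monitor.get_tool_pos()); print("grip",monitor.get_opening(),monitor.get_grip_force(),T0,np.array(monitor.get_ft_force())-f0,monitor.get_time())
a0=-.018; b=lambda a:np.array([120*np.cos(a)+38*np.sin(a)-100*(a-a0),120*np.sin(a)-38*np.cos(a)-3*(a-a0)])
for a in np.linspace(a0,.335,6)[1:]:
    d=b(a)-b(a0); bot.servo_line([*(T0[:2]+d[0]*ey),T0[2]+d[1]],max_speed=25)
    print(round(a,3),d.round(1),(np.array(monitor.get_ft_force())-f0).round(2),round(monitor.get_opening(),3))
bot.hold(.8); print(monitor.get_time(),monitor.get_tool_pos(),(np.array(monitor.get_ft_force())-f0).round(2),monitor.get_grip_force())
s=cams.capture("side");t=cams.capture("top");w=cams.capture("wrist")
import pickle; pickle.dump((w,s,t),open("v3.pkl","wb"))
for c in(s,t,w): print({n:np.round(tips(c,n)[:3],1).tolist() for n in("bar_mid","white_res_mid","rocker_axis")})
c1=cv2.resize(s["color"][130:230,180:280,::-1],(400,400),interpolation=2); c2=cv2.resize(w["color"][:,:,::-1],(400,300)); c3=cv2.resize(t["color"][130:230,215:315,::-1],(400,400),interpolation=2)
cv2.imwrite("pics/e.png",np.hstack([c1,np.vstack([c2,np.zeros((100,400,3),np.uint8)])]) if 1 else c3)
E
python3 up.py
```

```text
[577.06509582  22.02902499]
False
grip 0.07724711318619132 29.240071177482605 [577.17707717  22.3681802   57.15034941] [-0.5447831   2.37825169  1.09322691] 24.5167
0.053 [-4.5  8.3] [-0.2   3.08 -0.86] 0.076
0.123 [-9.7 16.8] [-0.44  2.97 -0.73] 0.08
0.194 [-15.4  25.3] [-0.56  3.38  0.18] 0.081
0.264 [-21.8  34. ] [-2.43  5.38  2.  ] 0.082
0.335 [-28.8  42.7] [-1.61  4.66  1.46] 0.082
28.125 [581.1798364   -5.73681634  99.89364155] [-2.34  5.54  1.47] 29.242833852767944
{'bar_mid': [[0.9, 345.4, 192.1], [0.6, 227.6, 189.2], [0.6, 392.7, 279.9]], 'white_res_mid': [[0.7, 232.1, 186.0]], 'rocker_axis': [[0.8, 381.2, 300.7], [0.6, 340.5, 162.8]]}
{'bar_mid': [[1.0, 273.6, 276.5], [0.7, 237.0, 178.8], [0.6, 173.5, 306.3]], 'white_res_mid': [[0.5, 271.5, 177.2]], 'rocker_axis': [[0.8, 135.7, 290.8], [0.8, 273.4, 171.8], [0.8, 312.2, 275.2]]}
{'bar_mid': [[0.7, 255.5, 265.3]], 'white_res_mid': [[1.0, 90.6, 231.4]], 'rocker_axis': []}
```

View pics/e.png

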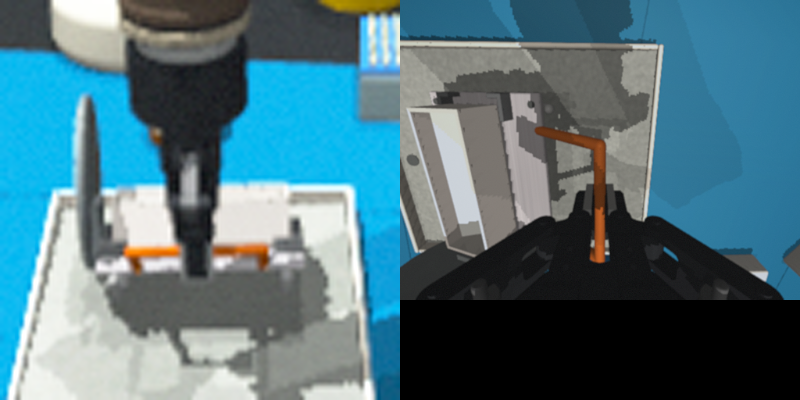

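The wrist view shows the bar pinched at mid-length with the reservoir still between its posts. The side view shows the bar raised, at (126,254) to (266,252) in the crop. I'll check the tilt from the bar's height in the images.

```bash
python3 - <<'E'
from h import *
import pickle
from scipy.optimize import brentq
w2,s2,t2=pickle.load(open("v2.pkl","rb")); w,s,t=pickle.load(open("v3.pkl","rb")); p=np.load("p.npy")
ex=np.array([np.cos(.14),np.sin(.14),0]); ey=np.array([-ex[1],ex[0],0])
T=np.array([581.18,-5.74,99.9]); 
def om(c,box):
    m=cv2.inRange(cv2.cvtColor(c["color"],cv2.COLOR_RGB2HSV),(5,140,90),(20,255,255)); z=np.zeros_like(m); x0,x1,y0,y1=box; z[y0:y1,x0:x1]=m[y0:y1,x0:x1]; return z
for c,nm,bar in((s2,"before",np.array([577,22,0])),(s,"after",T)):
    m=om(c,(205,255,180,225)); r,k=np.nonzero(m)
    rows=np.array([[kk,np.mean(r[k==kk])] for kk in np.unique(k)])
    mid=rows[(rows[:,0]>216)&(rows[:,0]<243)]
    cen=np.median(mid[:,1]); out=[]
    for z in (60,130):
        pass
    f=lambda z: proj(c,[[bar[0],bar[1],z]])[0][1]-cen
    z=brentq(f,40,160); a=brentq(lambda a:120*np.sin(a)-38*np.cos(a)-(z-116),-.3,.6); print(nm,"cols",k.min(),k.max(),"row",cen,"bar z",round(z,1),"a",round(a,3))
# bar corner in the wrist view, expected vs seen (256,183)
for dz in(-24,-19,-14): print(dz,proj(w,T*[1,1,0]+[0,0,T[2]-dz]-45*ex))
m=om(w,(150,300,150,350)); r,k=np.nonzero(m); print("wrist orange rows",r.min(),r.max(),"bar cols by row",[(i,round(k[(r==i)&(k>240)].mean(),1),(k[(r==i)&(k>240)]).size) for i in(190,205,220,235,260,290) if ((r==i)&(k>240)).any()])
for d in cams.outline_of(cams.capture("wrist"),"white_res_mid")[:1]:
    print(d["point"])
for a in(.28,.335,.39):
    ax=T+[0,0,19]-(120*np.cos(a)+38*np.sin(a))*ey; ax[2]=T[2]+19-(120*np.sin(a)-38*np.cos(a))
    W=lambda x,y,z: ax+x*ex+(y*np.cos(a)-(z-100)*np.sin(a))*ey+np.array([0,0,y*np.sin(a)+(z-100)*np.cos(a)])
    print(a,"axis",ax.round(1),"res rim wrist",proj(w,[W(-65,26,78),W(-65,-26,78)]).round(0).tolist(),"deck side",proj(s,[W(75,62,38),W(-75,62,38)]).round(1).tolist(),"rim side",proj(s,[W(65,26,78),W(-65,26,78),W(-65,-26,78)]).round(1).tolist())
E
```

```text
before cols 211 247 row 211.0 bar z 75.3 a -0.023
after cols 211 246 row 192.5 bar z 116.5 a 0.311
-24 [[257.30866595 188.35720792]]
-19 [[257.24482834 185.41480672]]
-14 [[257.18552203 182.68126224]]
wrist orange rows 163 336 bar cols by row [(190, np.float64(253.0), 19), (205, np.float64(255.0), 15), (220, np.float64(255.5), 14), (235, np.float64(254.0), 11), (260, np.float64(255.0), 7), (290, np.float64(255.0), 13)]
[0.5776, 0.1652]
0.28 axis [ 598.7 -130.3  122.3] res rim wrist [[68.0, 141.0], [-5.0, 138.0]] deck side [[203.6, 194.6], [256.3, 193.2]] rim side [[207.5, 177.8], [252.2, 176.6], [251.7, 172.3]]
0.335 axis [ 598.7 -130.3  115.3] res rim wrist [[76.0, 140.0], [11.0, 137.0]] deck side [[203.6, 195.8], [256.3, 194.4]] rim side [[207.6, 179.4], [252.2, 178.3], [251.8, 174.9]]
0.39 axis [ 598.7 -129.9  108.4] res rim wrist [[84.0, 139.0], [25.0, 135.0]] deck side [[203.7, 197.0], [256.4, 195.6]] rim side [[207.7, 181.1], [252.2, 180.0], [251.8, 177.4]]
```

```bash
python3 - <<'E'
from h import *
import pickle
w,s,t=pickle.load(open("v3.pkl","rb"))
ex=np.array([np.cos(.14),np.sin(.14),0]); ey=np.array([-ex[1],ex[0],0]); T=np.array([581.18,-5.74,99.9])
g=cv2.cvtColor(w["color"],cv2.COLOR_RGB2GRAY)
from scipy.interpolate import interp1d
for row in(150,200,240):
    print("row",row,g[row-1:row+2,0:240:4].mean(0).astype(int).tolist())
for a in(.28,.335,.39):
    ax=T+[0,0,19]-(120*np.cos(a)+38*np.sin(a))*ey; ax[2]=T[2]+19-(120*np.sin(a)-38*np.cos(a))
    W=lambda x,y,z: ax+x*ex+(y*np.cos(a)-(z-100)*np.sin(a))*ey+np.array([0,0,y*np.sin(a)+(z-100)*np.cos(a)])
    o={}
    for n,y,z in(("rim+",26,78),("rim-",-26,78),("wall foot",26,44),("deck+",62,38),("deckbot",62,32)):
        uv=np.array([proj(w,[W(x,y,z)])[0] for x in range(-64,60,4)]); 
        o[n]=[round(float(np.interp(r,uv[:,1],uv[:,0],left=-99,right=-99))) for r in(150,200,240)]
    print(a,o)
E
```

```text
row 150 [158, 162, 156, 203, 124, 126, 122, 121, 122, 114, 197, 204, 204, 205, 204, 205, 205, 205, 203, 116, 117, 116, 117, 117, 117, 117, 117, 117, 117, 117, 118, 116, 97, 74, 60, 58, 107, 157, 110, 96, 111, 171, 168, 174, 96, 89, 64, 67, 67, 66, 65, 109, 66, 65, 65, 77, 98, 101, 91, 94]
row 200 [133, 153, 144, 91, 90, 95, 157, 202, 118, 128, 128, 128, 127, 164, 209, 208, 209, 208, 210, 209, 209, 203, 116, 117, 116, 116, 117, 117, 117, 118, 118, 117, 117, 110, 76, 161, 174, 168, 165, 165, 166, 168, 166, 112, 96, 96, 89, 63, 67, 68, 95, 127, 125, 130, 130, 138, 143, 142, 139, 128]
row 240 [77, 74, 69, 126, 155, 154, 154, 158, 164, 162, 195, 125, 128, 127, 127, 125, 208, 209, 208, 208, 208, 209, 209, 203, 116, 117, 117, 116, 117, 117, 118, 117, 117, 117, 116, 97, 147, 165, 165, 158, 164, 162, 165, 164, 164, 165, 162, 153, 68, 66, 66, 129, 128, 126, 125, 125, 141, 145, 147, 144]
0.28 {'rim+': [70, 81, 90], 'rim-': [-1, 14, 26], 'wall foot': [121, 129, 135], 'deck+': [177, 181, 185], 'deckbot': [182, 186, 190]}
0.335 {'rim+': [78, 89, 97], 'rim-': [15, 29, 40], 'wall foot': [129, 136, 142], 'deck+': [182, 186, 189], 'deckbot': [187, 191, 194]}
0.39 {'rim+': [87, 97, 104], 'rim-': [29, 43, 53], 'wall foot': [136, 143, 149], 'deck+': [187, 191, 194], 'deckbot': [192, 196, 199]}
```

The wrist-view edges match the prediction for a = 0.335: rim width of 62, 62 and 56 px against 63, 60 and 57, and deck edge at 188 against 189. The reservoir is off by only about 1.5 mm. I'll hold briefly and hand in.

```bash
python3 - <<'E'
from h import *
bot.hold(1.5); print(monitor.get_time(),monitor.get_grip_force(),monitor.get_ft_force()); print(job_done())
E
```

```text
30.325 29.244402050971985 [-2.46759207  4.69974532  2.1011696 ]
the job is handed in; nothing more can be done
None
```

Handed in at about 30 s: the white reservoir is seated in the nest, and the gripper holds the cradle by its bar at about 0.335 rad, the red index's reading. I inferred that tilt from the camera images because the dial face wasn't visible at the end, and the hand-in returned no verdict.

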